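# Check a candy stick over the inspection light

### The job

Turn the dimmer dial of the inspection light box until its white pointer stands at the red mark, and leave it there. Then draw the amber candy stick out of the slanted wooden stand, turn it level and hold it still in the gripper, lengthwise over the middle of the white window and about 10 cm above it, as if checking it for bubbles. Finish while holding it there; leave the other sticks, the jar and the bowl where they are.

Things in the scene. Friction and masses are not known exactly. Their poses are not given: they have to be found in the camera images.
- lightbox: Fixed flat aluminium inspection light box, 300 mm (its x) by 160 mm (its y) by 40 mm high; origin at the centre of its underside. The dial is on top at its -x end (towards the robot), the white window fills the rest of the top.
- window (a point): Middle of the white rectangular window in the top of the light box, 42 mm above the table; the window measures 180 mm along the box's x (its length) and 110 mm along y. Its axes are those of the light box.
- dial (a joint): Angle of the dimmer dial, rad, 0 to 4.7, growing clockwise seen from above; it stays where left (friction 0.05 N m). At value q its white pointer and grip bar lie 135 degrees minus q anticlockwise (from above) from the light box's +x. The red mark on the box is at 1.7; the black ticks stand every 0.5 from 0 to 4.5.
- dial_grip (a point): On the upright axis of the black dial, 26 mm above the box top, at the height to pinch its bar. The dial is a disc 56 mm across and 12 mm high on the box top, carrying a straight bar 56 mm long, 14 mm wide, reaching from 12 to 34 mm above the box top; a white line (pointer) marks one end of the bar.
- stand: Fixed wooden candy stand, base 150 x 226 x 12 mm, origin on the table. Its tilted block (top edge 97 mm high) has three sockets along the stand's y at -75, 0, 75 mm, pointing 50 degrees above level towards the stand's +x, 20 mm wide, 50 mm deep, mouths 39 mm ahead of the origin (+x) and 78 mm high. Sticks sit in them with a few degrees of slack.
- amber_stick: The stick to take: amber (orange-yellow) candy stick with a pale spiral stripe: rigid cylinder, 16 mm in diameter, 180 mm long, about 55 g; origin at the centre of its lower end (foot), its z axis runs up along the stick. Starts loose in one of the stand's sockets, 50 mm of it inside the wood, 130 mm outside.
- amber_stick_mid (a point): Middle of the amber stick, on its axis 90 mm from its foot (its centre of mass).
- amber_stick_foot (a point): Centre of the lower end (foot) of the amber stick.
- red_stick: Bystander: red candy stick with a pale spiral stripe: rigid cylinder, 16 mm in diameter, 180 mm long, about 55 g; origin at the centre of its lower end (foot), its z axis runs up along the stick. Starts loose in one of the stand's sockets, 50 mm of it inside the wood, 130 mm outside.
- blue_stick: Bystander: blue candy stick with a pale spiral stripe: rigid cylinder, 16 mm in diameter, 180 mm long, about 55 g; origin at the centre of its lower end (foot), its z axis runs up along the stick. Starts loose in one of the stand's sockets, 50 mm of it inside the wood, 130 mm outside.
- jar: Bystander: lidded glass jar of sweets, 90 mm across and 160 mm high, 0.7 kg, origin under its centre; loose on the table.
- bowl: Bystander: white bowl, 110 mm across and 45 mm high, origin under its centre; loose on the table.
Mind the look-alikes: they are no part of the job. What is meant by the amber_stick is not turquoise, and is the smaller of those in its own colour.

How it is judged:
On the way, in this order (a step that is already met when the one before it is completed fails the run):
1. the dial stands at the red mark (1.7 rad within 0.12) (value of joint dial between 1.58 and 1.82 rad), for 0.5 s.
2. the amber stick has been drawn out of its socket and is carried by the fingers alone (distance of amber_stick_foot from where it was at the start of the episode above 0.06 m and contact force between amber_stick and the fingers above 0.5 N and contact force between amber_stick and stand below 0.05 N), for 0.2 s.
At the end, for the whole second after the job is handed in: Dial within 0.12 rad of the red mark (1.7). Amber stick held by the fingers alone, still, level within 12 degrees, along the window's length (either way round) within 18 degrees, its middle 50 to 160 mm above the window, within 45 mm of its middle lengthwise and 35 mm across (all of step 1 and x of amber_stick_mid in the frame of window between -0.045 and 0.045 m and y of amber_stick_mid in the frame of window between -0.035 and 0.035 m and z of amber_stick_mid in the frame of window between 0.05 and 0.16 m and angle between amber_stick's own z axis and vertical between 1.3608 and 1.7808 rad and angle between the z axis of amber_stick and the x axis of lightbox, either way round below 0.32 rad and contact force between amber_stick and the fingers above 0.5 N and linear speed of amber_stick below 0.03 m/s and contact force between amber_stick and stand below 0.05 N and contact force between amber_stick and lightbox below 0.05 N and contact force between amber_stick and jar below 0.05 N and contact force between amber_stick and bowl below 0.05 N and contact force between amber_stick and red_stick below 0.05 N and contact force between amber_stick and blue_stick below 0.05 N); the arm keeps its last pose, push and grip.
It fails at once if the red stick is shifted by more than 25 mm (distance of red_stick from where it was at the start of the episode above 0.025 m).
It fails at once if the blue stick is shifted by more than 25 mm (distance of blue_stick from where it was at the start of the episode above 0.025 m).
It fails at once if the jar is shifted by more than 30 mm (distance of jar from where it was at the start of the episode above 0.03 m).
It fails at once if the bowl is shifted by more than 30 mm (distance of bowl from where it was at the start of the episode above 0.03 m).
It also fails if it takes over 59 s, if anything falls off the work surface, if the arm or the gripper's body presses on something with over 40 N, if the wrist force passes 120 N, or if a joint passes its speed limit or range.

### The arm

A 6-joint arm with a two-finger parallel gripper is mounted at the origin on the work surface. World frame = base frame: x ahead of the robot, y to its left, z up, the work surface at z = 0. Lengths are in m, angles in rad, forces in N, time in s.
With the tool pointing down it reaches from about 0.35 to 0.875 m from the base axis. Payload 15.5 kg.
Tool frame: the origin (TCP) lies midway between the tips of the shut fingers; the grasp point (between the pads) lies 19 mm behind it; z points along the fingers, y is the line along which they close (so a half turn about z gives the same grasp; the last joint's range is limited). The gripper opens to 85 mm and grips with 20 to 120 N. Pads are 22 mm wide; open, the fingers measure 114 mm over their backs; the gripper's body (76 mm by 85 mm) begins 54 mm behind the grasp point. The pads swing forward as they close: fully open they stand 13 mm farther back than shut.
Start: joints at [-1.222, 0.494, 1.345, -0, 1.302, -0.096], TCP at [0.268, -0.564, 0.231] pointing down, gripper open.
Joint ranges: [-2.91, 2.91], [-0.82, 2.16], [0.22, 2.67], [-1.22, 4.37], [0.12, 2.79], [-3.08, 3.08]. Speed limits (rad/s): [1.89, 1.89, 2.57, 3.01, 3.01, 3.01].

### API

Orientations are given as a unit quaternion [x, y, z, w].
In Python, from workcell import robot gives the robot as it stands.
- The arm moves only by the tool apply_moves, never from a script. Its argument "plan" is a list of rows, each a list of 5 numbers: the shift along the world's x, y, z in mm, then the turn about the world's z in rad, then the closure, from 0 (fully open) to 1 (shut). A call has 1 to 10 rows; each row shifts and turns the commanded pose from where the row before left it; what a row does not reach is not made up. A row lasts 1/8 s, in which the tool goes at most 62.5 mm and 10.7 degrees, less where a joint would pass 70% of its speed; a pose out of reach is approached as far as the arm can. A call with a gripper value outside its range is refused whole. The fingers move at their own pace and stop on an object; "squeeze" is the grip in N (left out, the last holds). Time passes only in rows, so rows that do not move let the fingers close. It gives the time, the measured TCP pose, the force, the opening and the grip force at its end, in the units of the state.
- robot.state(): the state, without advancing time (a new reading comes with each control period).
- robot.capture(name): name is "scene" or "top" or "wrist"; returns a dict with "image" (420x560x3 uint8, red, green, blue), "K" (3x3 intrinsics, pixels), "world_from_camera" (4x4, takes a point from camera to world coordinates). Camera axes: x right, y down, z forward; pixel columns grow to the right and rows downward; lengths in m; the calibration is good to about 2 mm. A picture is of the moment at which its call begins. There is no depth.
- robot.close_job(): hands the job in; it is judged then, once.
The state is a dict: "t": time; "q": joint angles; "qvel": joint speeds; "effort": joint torques, N m; "position": TCP position; "orientation": TCP orientation; "wrist_force": force on the tool from outside, world axes, zero at the start; "wrist_torque": the same for the moment, N m; "finger_gap": opening from 0.0 (shut) to 1.0 (fully open); "finger_force": force on a finger pad.
Only numpy, scipy, OpenCV 4.12 (cv2) and the standard library are available. Lean on these libraries where they do the work, as an engineer would, in place of code of your own. Each camera call takes 0.05 s, during which the arm holds its last target. There are 200 camera calls.

## Working session

There is one attempt and no reset: what is moved stays moved. The work goes in short steps, Python scripts to look and compute and a tool call to move; the robot and the scene stay as the last step left them, time stands still between calls to the robot, and variables do not carry over. Pictures are saved under pics/ and viewed, at most 10 in all, crops included, and the job is handed in when it is done.

Besides the shell and the picture viewer there is one more tool, called as name(argument=value, ...) on one line, values as JSON. apply_moves: Moves the arm, as the interface text tells. Its arguments: {"type":"object","properties":{"plan":{"type":"array","items":{"type":"array","items":{"type":"number"}}},"squeeze":{"type":"number"}},"required":["plan"]}

```bash
mkdir -p pics
python3 - <<'E'
from workcell import robot
import cv2,numpy as np,pickle
d={}
for n in("scene","top"):
    c=robot.capture(n);d[n]=c
    cv2.imwrite(f"pics/{n}0.png",c["image"][...,::-1]);print(n,c["K"].round(1).tolist(),c["world_from_camera"].round(3).tolist())
pickle.dump(d,open("c0.pkl","wb"))
s=robot.state();print(s["t"],s["position"],s["orientation"])
E
```

```text
scene [[519.8, 0.0, 285.0], [0.0, 519.8, 211.8], [0.0, 0.0, 1.0]] [[-0.791, 0.437, -0.428, 1.099], [0.611, 0.56, -0.559, 0.888], [-0.005, -0.704, -0.71, 1.059], [0.0, 0.0, 0.0, 1.0]]
top [[542.8, 0.0, 279.4], [0.0, 542.8, 216.7], [0.0, 0.0, 1.0]] [[0.026, -0.999, 0.033, 0.46], [-0.999, -0.025, 0.02, 0.128], [-0.019, -0.034, -0.999, 1.399], [0.0, 0.0, 0.0, 1.0]]
0.1 [ 0.26825913 -0.56415673  0.23076297] [ 9.75478778e-01  2.20092854e-01 -6.25374254e-05 -5.33821371e-04]
```

View pics/scene0.png

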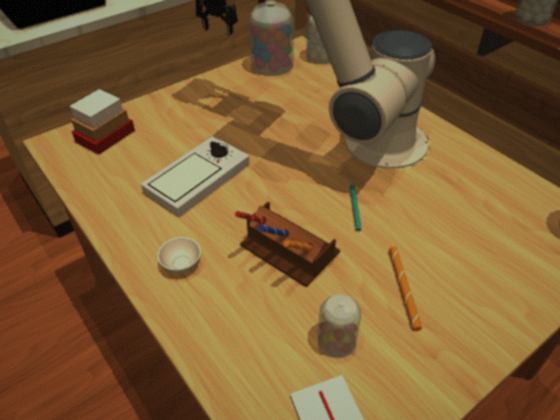

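View pics/top0.png

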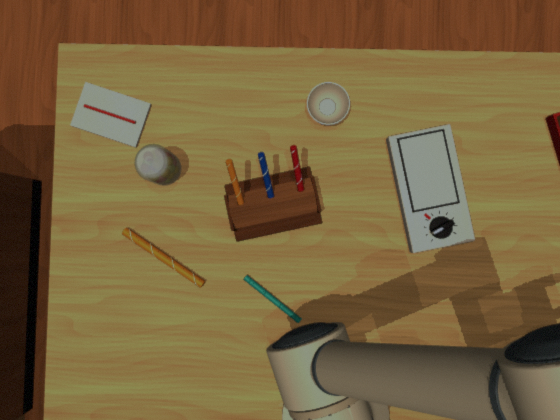

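The candidates are: an orange stick in the stand at top (235,182) / scene (297,245); a bigger orange stick lying on the table at top (163,257); and a turquoise stick at top (272,298). I choose the stand one, because it is the smaller orange stick and sits in a socket. A close crop should confirm this and show the dial's pointer.

```bash
cat > h.py <<'E'
import numpy as np,cv2,pickle
def ray(c,u,v):
    T=c["world_from_camera"];d=T[:3,:3]@np.linalg.inv(c["K"])@[u,v,1.];return T[:3,3],d/np.linalg.norm(d)
def onz(c,u,v,z):
    o,d=ray(c,u,v);return o+d*(z-o[2])/d[2]
def tri(c1,p1,c2,p2):
    A=np.zeros((3,3));b=np.zeros(3)
    for c,p in((c1,p1),(c2,p2)):
        o,d=ray(c,*p);M=np.eye(3)-np.outer(d,d);A+=M;b+=M@o
    return np.linalg.solve(A,b)
def hull(im,lo,hi,x0,y0,x1,y1):
    m=cv2.inRange(cv2.cvtColor(im,cv2.COLOR_RGB2HSV),lo,hi);k=np.zeros_like(m);k[y0:y1,x0:x1]=m[y0:y1,x0:x1]
    cs,_=cv2.findContours(k,0,2);return max(cs,key=cv2.contourArea)
E
python3 - <<'E'
from h import *
d=pickle.load(open("c0.pkl","rb"));t=d["top"]["image"];s=d["scene"]["image"]
r=lambda im,x,y,w,h,k:cv2.resize(im[y:y+h,x:x+w],None,fx=k,fy=k,interpolation=2)
a=r(t,400,190,80,60,5);b=r(t,215,140,110,110,400/110)
e=r(s,230,190,114,114,400/114); f=r(s,190,130,60,45,400/60)
L=np.vstack([a,f]);R=np.vstack([b[:300],e[:300]])
cv2.imwrite("pics/crop0.png",np.hstack([L,R])[...,::-1])
for x0,x1 in((222,246),(255,277),(287,308)): pass
for n,lo,hi in(("amber",(5,150,110),(20,255,255)),):
    for cn,box in(("top",(222,150,250,215)),("scene",(270,225,330,262))):
        c=hull(d[cn]["image"],lo,hi,*box);print(n,cn,cv2.contourArea(c),cv2.minAreaRect(c))
hsv=cv2.cvtColor(t,cv2.COLOR_RGB2HSV);print(hsv[140,395],hsv[170,425],hsv[240,420],hsv[227,441],hsv[170,350],hsv[182,236])
E
```

```text
amber top 233.5 ((234.59176635742188, 181.47247314453125), (47.41240310668945, 7.375263214111328), 73.3007583618164)
amber scene 656.5 ((296.3861389160156, 237.63861083984375), (58.11623764038086, 27.367141723632812), 32.2756462097168)
[ 56  14 148] [ 53  15 149] [ 64  14 149] [105  24  84] [ 20 131 140] [ 13 213 134]
```

View pics/crop0.png

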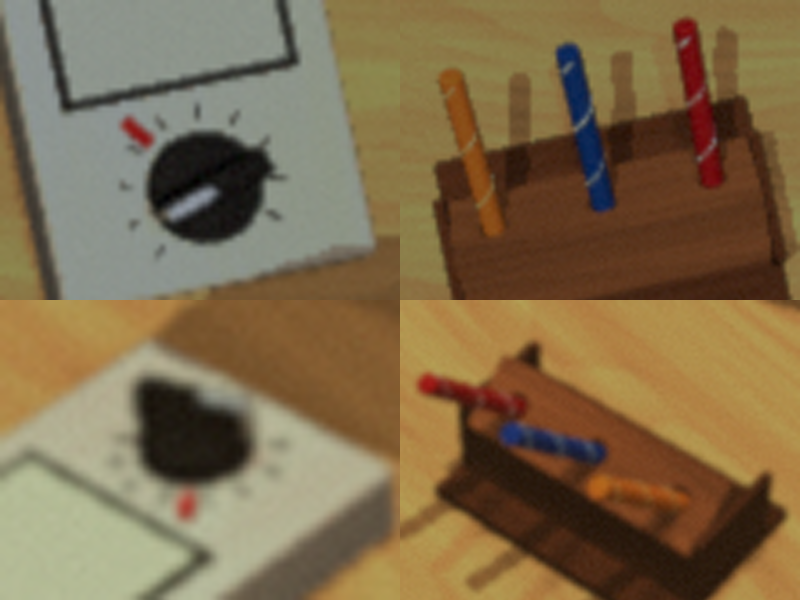

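The crop shows the small orange stick in the stand's left socket: tip at top (229,161), mouth at (241,203). The dial is at top (441,227). Its white pointer points lower left at about (435,232), near q≈0.45, and the red mark is at (427,216).

Run:
```python
from h import *
d=pickle.load(open("c0.pkl","rb"));T=d["top"];S=d["scene"]
c=hull(T["image"],(25,0,95),(90,45,255),380,115,485,258)
c2=cv2.convexHull(c);b=cv2.boxPoints(cv2.minAreaRect(c2));P=np.array([onz(T,u,v,.04) for u,v in b])
print("box",cv2.minAreaRect(c2),P.round(4).tolist(),P.mean(0).round(4))
for i in range(2):
    e=P[i+1]-P[i];print("edge",np.linalg.norm(e),np.degrees(np.arctan2(e[1],e[0])))
g=(T["image"].max(2)<45).astype(np.uint8);k=np.zeros_like(g);k[208:242,424:458]=g[208:242,424:458]
cs,_=cv2.findContours(k,0,2);q=max(cs,key=cv2.contourArea);print("dial px",cv2.minEnclosingCircle(q),cv2.boundingRect(q))
print("dial",onz(T,441.2,227.2,.054))
a,bb=onz(T,433,233.6,.076),onz(T,442.5,228,.076);e=a-bb;print("pointer",np.degrees(np.arctan2(e[1],e[0])))
print("mouth tri",tri(T,(240.6,203),S,(311.2,246.1)),"z.078",onz(T,240.6,203,.083))
print("tip tri",tri(T,(230,162),S,(288,243)),"z.176",onz(T,230,162,.176))
```

```text
box ((431.0550842285156, 188.05323791503906), (118.74817657470703, 63.473976135253906), 77.73522186279297) [[0.7118, -0.1111, 0.04], [0.7493, -0.2652, 0.04], [0.4606, -0.332, 0.04], [0.4231, -0.1792, 0.04]] [ 0.5862 -0.2219  0.04  ]
edge 0.1585687112231992 -76.33400782919617
edge 0.29634512475588654 -166.96401733988816
dial px ((441.5, 226.5), 12.020915031433105) (430, 217, 24, 21)
dial [ 0.48828807 -0.24493378  0.054     ]
pointer 121.9912506322244
mouth tri [0.53272305 0.25051831 0.07878857] z.078 [0.53393958 0.24887781 0.083     ]
tip tri [0.62047438 0.26912864 0.16866427] z.176 [0.62106647 0.26700769 0.176     ]
```

apply_moves(plan=[[22,32,0,0.169,0.3],[22,32,0,0.169,0.3],[22,32,0,0.169,0.3],[22,32,0,0.169,0.3],[22,32,0,0.169,0.3],[22,32,-10,0.169,0.3],[22,32,-10,0.169,0.3],[22,32,-10,0.169,0.3],[22,32,-10,0.169,0.3],[22,31,-10,0.165,0.3]])

```text
t: 1.35
position: [0.4888, -0.2443, 0.1808]
orientation: [0.482, 0.876, 0.0, -0.0]
wrist_force: [0.3, -0.0, 0.1]
finger_gap: 0.7
finger_force: 0.0
```

Run:
```python
from workcell import robot
from h import *
d=pickle.load(open("c0.pkl","rb"));T=d["top"]
W=np.array([onz(T,u,v,.042) for u,v in((399,137),(447,129),(459,204),(412,212))]);print("win",W.mean(0))
c=robot.capture("wrist");pickle.dump(c,open("w1.pkl","wb"));cv2.imwrite("pics/w1.png",c["image"][...,::-1])
s=robot.state();print(s["t"],s["position"],s["orientation"],s["q"],s["finger_gap"],c["world_from_camera"].round(3).tolist())
R=c["world_from_camera"];p=np.linalg.inv(R)@[.488,-.245,.074,1];p=c["K"]@p[:3];print(p[:2]/p[2])
```

```text
win [ 0.62946143 -0.21624594  0.042     ]
1.4 [ 0.49025007 -0.24083165  0.17960299] [ 4.77654762e-01  8.78546784e-01  7.76853952e-04 -9.34460928e-04] [-5.66828234e-01  4.43060634e-01  1.60351655e+00  1.59744299e-03
  1.09698736e+00 -1.14238740e+00] 0.701557737229752 [[0.844, 0.512, 0.159, 0.449], [0.536, -0.807, -0.249, -0.181], [0.001, 0.295, -0.955, 0.323], [0.0, 0.0, 0.0, 1.0]]
[282.86045114 207.90114061]
```

View pics/w1.png

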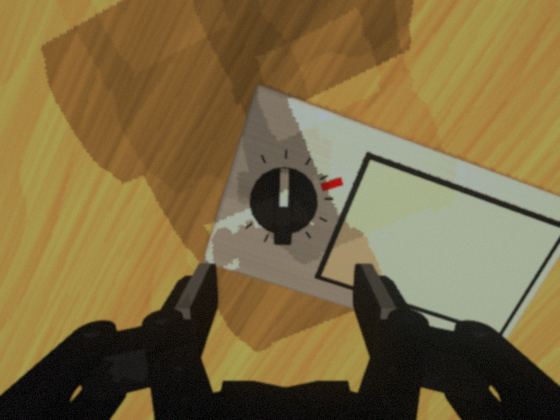

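The dial's disc is at (283,201). The bar runs vertically in the picture with the pointer end up at (284,180), so the fingers are already square to it. The centre agrees with the estimate to about 1 mm.

apply_moves(plan=[[0,0,-30,0,0.4],[0,0,-30,0,0.4],[0,0,-30,0,0.4],[0,0,-20,0,0.4],[0,0,-13,0,0.4],[0,0,0,0,0.4],[0,0,0,0,1],[0,0,0,0,1],[0,0,0,0,1],[0,0,0,0,1]], squeeze=40)

```text
t: 2.65
position: [0.4884, -0.246, 0.0592]
orientation: [0.485, 0.875, -0.0, 0.001]
wrist_force: [-5.1, -3.6, 8.5]
finger_gap: 0.149
finger_force: 40.2
```

apply_moves(plan=[[0,0,0,-0.138,1],[0,0,0,-0.138,1],[0,0,0,-0.138,1],[0,0,0,-0.138,1],[0,0,0,-0.138,1],[0,0,0,-0.138,1],[0,0,0,-0.138,1],[0,0,0,-0.138,1],[0,0,0,-0.138,1],[0,0,0,0,1]])

```text
t: 3.9
position: [0.489, -0.2461, 0.0592]
orientation: [0.904, 0.428, 0.0, 0.001]
wrist_force: [-0.4, -3.2, 5.2]
finger_gap: 0.151
finger_force: 39.9
```

apply_moves(plan=[[0,0,0,0,0.4],[0,0,0,0,0.4],[0,0,0,0,0.4],[0,0,30,0,0.4],[0,0,40,0,0.4],[0,0,50,0,0.4],[0,0,0,0,0.4]])

```text
t: 4.78
position: [0.49, -0.2464, 0.1817]
orientation: [0.903, 0.43, 0.002, 0.003]
wrist_force: [-0.8, 0.7, -1.3]
finger_gap: 0.596
finger_force: 0.0
```

Run:
```python
from workcell import robot
from h import *
c=robot.capture("wrist");pickle.dump(c,open("w2.pkl","wb"));cv2.imwrite("pics/w2.png",c["image"][...,::-1])
s=robot.state();print(s["t"],s["position"],s["orientation"],s["q"],s["finger_gap"])
```

```text
4.825 [ 0.48900585 -0.24582002  0.17972325] [9.03057303e-01 4.29517365e-01 8.09598467e-04 1.29842804e-03] [-5.74922146e-01  4.42249802e-01  1.60463187e+00  1.93828249e-05
  1.09165072e+00  1.07947629e-01] 0.6035311461764123
```

View pics/w2.png

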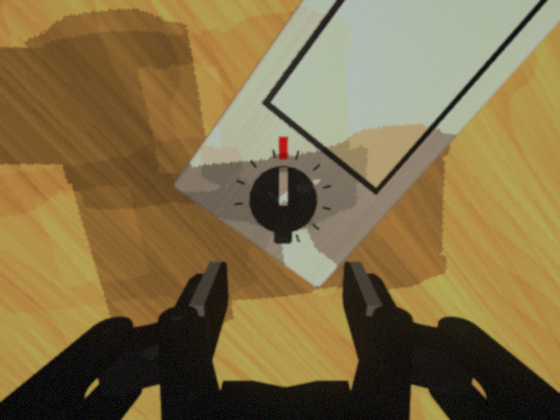

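The pointer (284,185) lines up with the red mark (283,148), so the dial is done and released. Next is a hover over the amber stick.

apply_moves(plan=[[0,10,40,-0.068,0.4],[0,40,35,-0.068,0.4],[10,56,0,-0.068,0.4],[10,57,0,-0.068,0.4],[10,57,0,-0.068,0.4],[10,57,0,-0.068,0.4],[10,57,0,-0.068,0.4],[10,57,0,-0.068,0.4],[10,57,0,-0.068,0.4],[10,56,0,-0.068,0.4]])

```text
t: 6.08
position: [0.5679, 0.2604, 0.2517]
orientation: [0.995, 0.103, -0.001, 0.0]
wrist_force: [0.5, -1.5, 0.2]
finger_gap: 0.6
finger_force: 0.0
```

apply_moves(plan=[[0,0,0,0,0.4],[0,0,0,0,0.4]])

```text
t: 6.32
position: [0.5677, 0.2582, 0.2519]
orientation: [0.995, 0.104, -0.001, 0.0]
wrist_force: [0.1, -0.5, 0.8]
finger_gap: 0.598
finger_force: 0.0
```

Run:
```python
from workcell import robot
from h import *
c=robot.capture("wrist");pickle.dump(c,open("w3.pkl","wb"));cv2.imwrite("pics/w3.png",c["image"][...,::-1])
s=robot.state();print(s["t"],s["position"],s["orientation"],s["q"],s["finger_gap"])
for P in((.569,.2575,.120),(.6207,.268,.174),(.533,.25,.079)):
    p=c["K"]@(np.linalg.inv(c["world_from_camera"])@[*P,1])[:3];print(p[:2]/p[2])
```

```text
6.375 [0.567889  0.2576842 0.2522808] [ 9.94603056e-01  1.03749048e-01 -8.87906838e-04  3.26620906e-04] [ 3.30385727e-01  4.74292489e-01  1.31935929e+00 -2.43788054e-04
  1.34981803e+00  1.69336346e+00] 0.6002588166998934
[285.2024146  198.82997414]
[286.17128499 139.83080973]
[284.95155034 224.60624315]
```

View pics/w3.png

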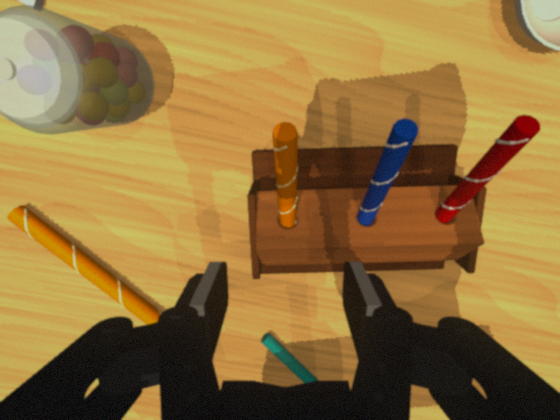

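The amber stick runs from (285,133) to (288,225), centred between the fingers and matching the prediction within a few pixels. Blue is to the right at (385,175), clear of the fingers. Descend and grip.

apply_moves(plan=[[0,0,-40,0,0.4],[0,0,-40,0,0.4],[0,0,-30,0,0.4],[0,0,-20,0,0.4],[0,0,-10,0,0.4],[0,0,0,0,0.4],[0,0,0,0,0.4]])

```text
t: 7.25
position: [0.5689, 0.2584, 0.1142]
orientation: [0.995, 0.104, 0.001, -0.0]
wrist_force: [-0.4, 0.7, 1.1]
finger_gap: 0.598
finger_force: 0.0
```

apply_moves(plan=[[0,0,0,0,1],[0,0,0,0,1],[0,0,0,0,1],[0,0,0,0,1],[0,0,0,0,1]], squeeze=30)

```text
t: 7.88
position: [0.5688, 0.2586, 0.1136]
orientation: [0.995, 0.104, 0.001, -0.0]
wrist_force: [1.2, -0.9, 5.1]
finger_gap: 0.17
finger_force: 29.3
```

apply_moves(plan=[[6.3,1.3,7.6,0,1],[6.3,1.3,7.6,0,1],[6.3,1.3,7.6,0,1],[6.3,1.3,7.6,0,1],[6.3,1.3,7.6,0,1],[6.3,1.3,7.6,0,1],[6.3,1.3,7.6,0,1],[6.3,1.3,7.6,0,1],[0,0,30,0,1],[0,0,30,0,1]])

```text
t: 9.12
position: [0.6188, 0.2689, 0.2349]
orientation: [0.995, 0.104, -0.0, 0.0]
wrist_force: [-0.4, 0.3, -1.0]
finger_gap: 0.17
finger_force: 29.2
```

apply_moves(plan=[[0,0,30,0,1],[0,0,0,0,1],[0,0,0,0,1],[0,0,0,0,1]])

```text
t: 9.62
position: [0.6183, 0.2688, 0.263]
orientation: [0.995, 0.104, -0.001, 0.0]
wrist_force: [1.1, 0.3, -0.2]
finger_gap: 0.164
finger_force: 29.2
```

Run:
```python
from workcell import robot
from h import *
d=[]
for n in("wrist","scene"):
    c=robot.capture(n);d.append(c["image"]);
r=d[1][120:330,160:440]
cv2.imwrite("pics/g1.png",np.hstack([cv2.resize(d[0],(400,300)),cv2.resize(r,(400,300))])[...,::-1])
s=robot.state();print(s["t"],s["position"],s["finger_gap"],s["finger_force"])
```

```text
9.725 [0.61847255 0.26882864 0.2632238 ] 0.16442793898209232 29.195363223552704
```

View pics/g1.png

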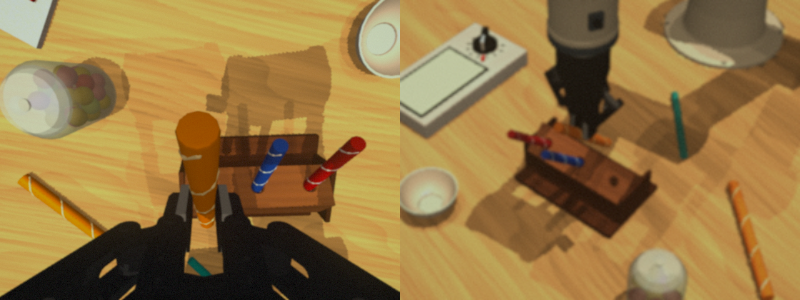

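The stick is held and clear of the stand, still slanted with its foot towards the robot. I'll carry it past the far end of the light box and lower it so that the box's end pushes the foot up and the stick pivots level in the pads.

apply_moves(plan=[[0,0,50,0,1],[10,-30,10,0.004,1],[18,-52,0,0.004,1],[18,-52,0,0.004,1],[18,-52,0,0.004,1],[18,-52,0,0.004,1],[18,-52,0,0.004,1],[18,-52,0,0,1],[18,-52,0,0,1],[16,-52,0,0,1]])

```text
t: 10.98
position: [0.771, -0.1788, 0.3234]
orientation: [0.993, 0.116, -0.0, -0.0]
wrist_force: [1.2, 0.6, -0.8]
finger_gap: 0.165
finger_force: 29.3
```

apply_moves(plan=[[0,0,-40,0,1],[0,0,-40,0,1],[0,0,-40,0,1],[0,0,-40,0,1],[0,0,-20,0,1],[0,0,0,0,1]], squeeze=20)

```text
t: 11.72
position: [0.7702, -0.1769, 0.1427]
orientation: [0.993, 0.116, -0.001, -0.001]
wrist_force: [-0.5, -0.7, -0.3]
finger_gap: 0.169
finger_force: 29.2
```

apply_moves(plan=[[0,0,-10,0,1],[0,0,-10,0,1],[0,0,-10,0,1],[0,0,-10,0,1],[0,0,-5,0,1],[0,0,-5,0,1]], squeeze=20)

```text
t: 12.48
position: [0.7709, -0.1771, 0.0939]
orientation: [0.993, 0.116, 0.0, 0.0]
wrist_force: [2.1, 1.1, 3.2]
finger_gap: 0.168
finger_force: 28.6
```

Run:
```python
from workcell import robot
from h import *
d=[]
for n in("wrist","scene"):
    c=robot.capture(n);d.append(c["image"]);
r=d[1][60:210,100:300]
cv2.imwrite("pics/g2.png",np.hstack([cv2.resize(d[0],(400,300)),cv2.resize(r,(400,300))])[...,::-1])
```

```text
(no output)
```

View pics/g2.png

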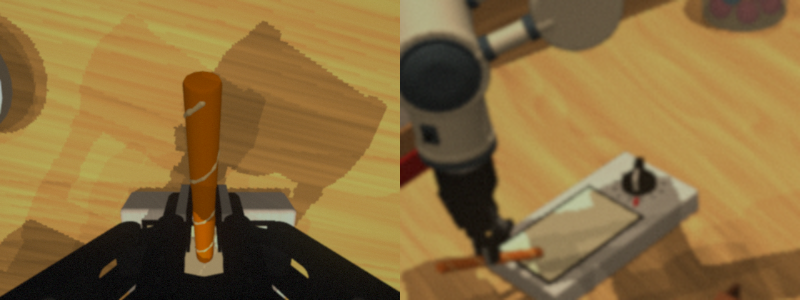

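The foot is on the box top and the stick is pivoting with only a light force (about 3 N). Keep lowering.

apply_moves(plan=[[0,0,-10,0,1],[0,0,-10,0,1],[0,0,-10,0,1],[0,0,-10,0,1],[0,0,-6,0,1],[0,0,-5,0,1],[0,0,0,0,1],[0,0,0,0,1]])

```text
t: 13.58
position: [0.7708, -0.1771, 0.0433]
orientation: [0.993, 0.116, 0.0, 0.0]
wrist_force: [0.7, 0.4, 2.4]
finger_gap: 0.168
finger_force: 28.8
```

Run:
```python
from workcell import robot
from h import *
d={n:robot.capture(n) for n in("scene","top","wrist")};pickle.dump(d,open("l1.pkl","wb"))
r=d["scene"]["image"][60:210,100:300];t=d["top"]["image"][60:210,340:540]
cv2.imwrite("pics/l1.png",np.hstack([cv2.resize(t,(400,300)),cv2.resize(r,(400,300))])[...,::-1])
```

```text
(no output)
```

View pics/l1.png

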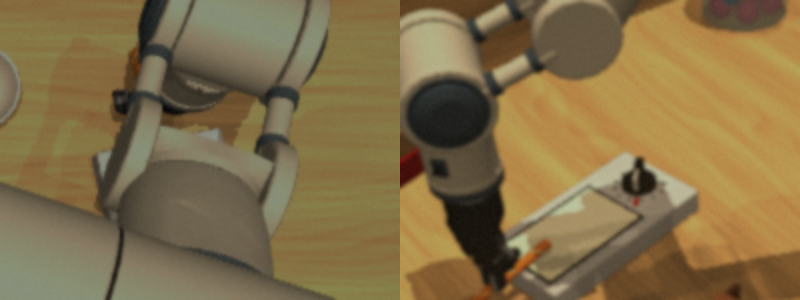

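The stick now looks parallel to the window, with its foot at scene px (173,182). Lift it and move it over the window, then check.

apply_moves(plan=[[0,0,10,0,1],[0,0,20,0,1],[0,0,30,0,1],[-10,-2,30,0,1],[-25,-6,0,0,1],[-30,-8,0,0,1],[-30,-8,0,0,1],[-20,-5,0,0,1],[-11,-3,0,0,1],[0,0,0,0,1]])

```text
t: 14.98
position: [0.6448, -0.2093, 0.1339]
orientation: [0.993, 0.115, 0.0, 0.0]
wrist_force: [0.7, 0.1, -1.5]
finger_gap: 0.172
finger_force: 28.6
```

apply_moves(plan=[[0,0,0,0,1],[0,0,0,0,1],[0,0,0,0,1]])

```text
t: 15.35
position: [0.6451, -0.2089, 0.1329]
orientation: [0.993, 0.116, -0.0, -0.0]
wrist_force: [0.1, 0.5, -0.0]
finger_gap: 0.165
finger_force: 28.6
```

Run:
```python
from workcell import robot
from h import *
d={n:robot.capture(n) for n in("scene","top","wrist")};pickle.dump(d,open("l2.pkl","wb"))
r=d["scene"]["image"][90:240,120:320]
cv2.imwrite("pics/l2.png",np.hstack([cv2.resize(d["wrist"]["image"],(400,300)),cv2.resize(r,(400,300),interpolation=2)])[...,::-1])
s=robot.state();print(s["t"],s["position"],s["orientation"])
```

```text
15.5 [ 0.64488058 -0.20896467  0.13297745] [ 9.93279295e-01  1.15742133e-01 -4.04465302e-05 -7.69068730e-06]
```

View pics/l2.png

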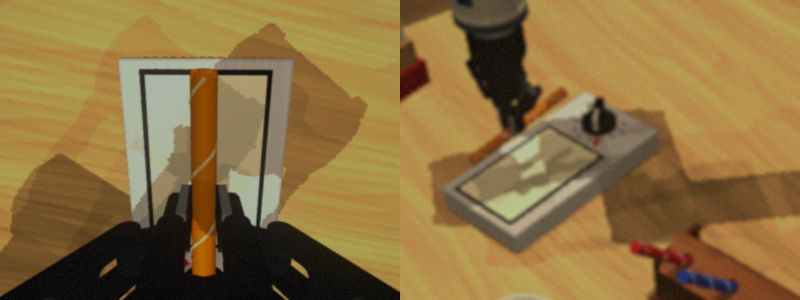

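In the wrist view the stick runs straight along the window, from (284,97) to (284,382). In the scene view its ends are at about (156,170) and (203,136). Triangulate the tilt.

Run:
```python
from h import *
d=pickle.load(open("l2.pkl","rb"));S,W=d["scene"],d["wrist"]
a=tri(S,(156.5,169.5),W,(284.5,99));b=tri(S,(202,137.5),W,(284,380))
e=a-b;L=np.linalg.norm(e);m=(a+b)/2-[.630,-.213,.042]
print(a,b,L,"tilt",np.degrees(np.arcsin(e[2]/L)),"az",np.degrees(np.arctan2(e[1],e[0])))
c,s=np.cos(.232),np.sin(.232);print("mid in window",m[0]*c+m[1]*s,-m[0]*s+m[1]*c,m[2])
for n,p in(("S",S),("W",W)):
    pass
```

```text
[ 0.71877982 -0.19098119  0.12882715] [ 0.55632373 -0.23090889  0.12011507] 0.16751746602635484 tilt 2.9811257636045627 az 13.808199829527956
mid in window 0.007821937928481638 0.0002635689908784425 0.08247111258762899
```

```bash
python3 -c "
from workcell import robot
print(robot.close_job())"
```

```text
the job is handed in; nothing more can be done
None
```

I turned the dial to the red mark. The amber stick is held still in the gripper, lengthwise over the window: about 3° off level, 8 mm from the middle, and 8–10 cm up. The job is handed in, but no verdict came back.

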